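# Draw the sample tote out of the hatch and dock it on the mixer

### The arm

A 6-joint arm with a two-finger parallel gripper is mounted at the origin on the work surface. World frame = base frame: x ahead of the robot, y to its left, z up, the work surface at z = 0. Lengths are in m, angles in rad, forces in N, time in s.
With the tool pointing down it reaches from about 0.4 to 0.825 m from the base axis. Payload 7 kg.
Tool frame: the origin (TCP) lies midway between the tips of the shut fingers; the grasp point (between the pads) lies 19 mm behind it; z points along the fingers, y is the line along which they close (so a half turn about z gives the same grasp; the last joint's range is limited). The gripper opens to 88 mm and grips with 3 to 60 N. Pads are 19 mm wide; open, the fingers measure 130 mm over their backs; the gripper's body (78 mm by 193 mm) begins 47 mm behind the grasp point.
Start: joints at [1.425, 0.359, 0.012, 0, -1.224, -0.288], TCP at [0.284, 0.612, 0.227] pointing down, gripper open.
Joint ranges: [-3.07, 3.07], [-1.43, 2.12], [-1.02, 1.25], [-3.03, 1.67], [-3.05, -0], [-3.03, 3.03]. Speed limits (rad/s): [2.39, 2.39, 3.01, 3.14, 3.14, 3.14].

### API

Orientations are given as [roll, pitch, yaw] about the fixed x, y, z axes, in that order (R = Rz(yaw) Ry(pitch) Rx(roll)).
In Python, from station import arm gives the robot as it stands. The module is installed in compiled form; this text tells all that it offers.
- The arm moves only by the tool carry_out, never from a script. Its argument "commands" is a list of rows, each a list of 4 numbers: the shift along the world's x, y, z in units of 50 mm (1.0 is 50 mm), then the turn about the world's z in units of 6 degrees (1.0 is 6 degrees). A call has exactly 10 rows; each row is the pose to reach, as a shift and turn from the pose commanded when the call began; what a row does not reach only later rows make up. A row lasts 1/8 s, in which the tool goes at most 62.5 mm and 10.7 degrees, less where a joint would pass 70% of its speed; a pose out of reach is approached as far as the arm can. A call with a gripper value outside its range is refused whole. "claw" is the closure, from 0 (fully open) to 1 (shut), set as the call begins (left out, the last holds). The fingers move at their own pace and stop on an object; "force" is the grip in N (left out, the last holds). Time passes only in rows, so rows that repeat a pose let the fingers close, or fill a call up. It gives the time, the measured TCP pose, the force, the opening and the grip force at its end, in the units of the state.
- arm.get_state(): the state, without advancing time (a new reading comes with each control period).
- arm.grab_frame(name): name is "scene" or "side" or "wrist"; returns a dict with "pixels" (480x640x3 uint8, red, green, blue), "fx", "fy", "cx", "cy" (pixels), "eye" and "orientation" of the camera in the world. Camera axes: x right, y down, z forward; pixel columns grow to the right and rows downward; lengths in m; the calibration is good to about 2 mm. A picture is of the moment at which its call begins. There is no depth.
- arm.job_done(): hands the job in; it is judged then, once.
Trained networks look in a picture, given as the dict that the camera call returned (one of the last four; its "shot" number tells which), for a name from the list of things; names that differ only in an ending like _2 or _b are one class to them, and where a whole thing is asked for, a point or a joint stands for the part that bears it (a point fixed in the world has none). Each returns a list of dicts, best first, with "conf" (0 to 1); they miss things now and then, are a little off and sometimes report something else, mostly with a low value. They report only what shows in the picture. A call takes as long as a camera call.
- arm.regions_of(picture, query): "pixels" (480x640 bool, what is visible of it) and "uv" ([column, row] in pixels, amid what is visible of it).
- arm.mark_of(picture, query): "uv" ([column, row] in pixels: a listed point, or the origin of a listed thing).
The state is a dict: "t": time; "q": joint angles; "qd": joint speeds; "joint_efforts": joint torques, N m; "eef_pos": TCP position; "ee_rot": TCP orientation; "force": force on the tool from outside, world axes, zero at the start; "moment": the same for the moment, N m; "width": finger opening in m; "gripper_force": force on a finger pad.
Only numpy, scipy, OpenCV 4.12 (cv2) and the standard library are available. Lean on these libraries where they do the work, as an engineer would, in place of code of your own. Each camera call takes 0.05 s, during which the arm holds its last target. There are 200 camera calls.

### The job

A tote of blood tubes has come in under the clear splash hood of the sample hatch: reach in under the hood and roll the tote along the roller lane, without lifting it, right up against the yellow end stop. Then lift it off the rollers and lower it, upright and in hand, over the mixer's centre spindle and drive pin at once (the slot at the tote's red end goes over the brass pin) until it sits flat on the mixer's table, and let go. Don't knock the hood, and leave everything else on the bench where it is.

Things in the scene. Friction and masses are not known exactly. Their poses are not given: they have to be found in the camera images.
- tote_center (a point): Sample tote: white open rack box, 96 mm wide (x), 140 long (y), 118 tall, 0.4 to 0.75 kg, ten tubes in it. Point: its centre, half-way up (59 mm above the underside). z is up, -y points to its red end (the other walls are white). It starts on the rollers, red end towards the stop, square to the lane (3 mm play each side), the red end from 28 mm in front of the hood's front edge to 2 mm behind it.
- tote_bar (a point): Middle of the tote's handle bar, 53 mm straight above tote_center; axes of the tote. The grey bar, 16 mm wide (x) and 12 mm high, runs straight along y over the tote's whole 140 mm, with a post 16 mm wide and 8 mm thick under each end. Under the bar 36 mm are free down to the tube caps. The tote balances when held here.
- tote_slot (a point): Centre of the slot in the tote's 6 mm thick floor, on the underside at the red end: 45 mm towards the tote's -y from its centre, 59 mm below tote_center. 13.5 mm wide in x, 19 mm long in y. The floor's other opening is a round hole of 20 mm diameter straight below tote_center. Axes of the tote.
- lane_stop (a point): Middle of the face of the end stop (yellow plate, black rubber buffer) of the roller lane, at the height of the rollers' tops, 60 mm above the bench. The level lane runs from here along this frame's +y; z is up, x across. A tote against the stop has its centre 70 mm along +y and 59 mm up from here. The stop's plate rises 27 mm above the rollers.
- hatch: The hatch with its roller lane, fixed; origin on the bench below hood_edge, axes as lane_stop. Steel rollers 25 mm thick, 32 mm apart, turn freely (under 1 N moves the tote), from 20 to 370 mm along +y from the stop. Guides 103 mm apart rise 15 mm above the rollers. The white hatch frame, 323 mm tall, stands across the lane 194 to 228 mm along +y from this origin, x -115 to 175 mm.
- hood_edge (a point): Middle of the hood's front lower edge, 260 mm above the bench, 195 mm along the lane from the stop's face; axes as lane_stop. The hood reaches from here 200 mm along +y and 105 mm to each side. The bar of a tote on the rollers is 88 mm below it: an upright gripper cannot reach the bar there; one leaned back towards the stop by some 40 degrees can take the bar near the red end.
- hood: The splash hood: a level sheet of clear acrylic, 5 mm thick, with an 11 mm high aluminium trim along its front edge, fixed over the far half of the lane; its origin lies on the bench below hood_edge.
- mixer_spindle (a point): Orbital mixer: fixed white housing, 140 x 140 mm, with a dark steel table 112 (x) by 152 mm (y), its upper face 70 mm above the bench. Point: on that face at the foot of the steel centre spindle, 14 mm in diameter, 26 mm tall, its top 10 mm tapered to 5.6 mm. z is up, -y points to the drive pin. A seated tote has its centre 59 mm above this point and the same axes.
- mixer_pin (a point): Foot of the mixer's brass drive pin, on the table's face 45 mm from the spindle towards the mixer's -y: 8 mm in diameter, 16 mm tall, its top 6 mm tapered to 2.8 mm.
- tote: The same tote, origin at the centre of its underside, 59 mm below tote_center.
- balance: Bystander: fixed grey bench balance with a round steel pan, 165 x 150 mm, 60 mm tall, origin under its centre.
- calculator: Bystander, to be left alone: the black desk calculator with blue keys, 105 x 150 x 24 mm, origin at the centre of its underside.
- slide_box: Bystander, to be left alone: the blue slide box, 92 x 177 x 35 mm, origin at the centre of its underside.
- tip_box: Bystander, to be left alone: the white box with the yellow lid, 88 x 125 x 64 mm, origin at the centre of its underside.
- reagent: Bystander, to be left alone: the amber reagent bottle, 60 mm across, 135 mm tall, origin at the centre of its underside.
- jar: Bystander, to be left alone: the clear jar with the blue cap, 68 mm across, 85 mm tall, origin at the centre of its underside.
- tube_rack: Bystander, to be left alone: the green tube rack, 55 x 160 mm, 74 mm tall with its red-capped tubes, origin at the centre of its underside.

How it is judged:
By the outcome, as a careful person would: the job done as asked, in the order asked, and still so for the second after the job is handed in, with the robot touching nothing.
It also fails if it takes over 72 s, if anything falls off the work surface, if the arm or the gripper's body presses on something with over 40 N, if the wrist force passes 120 N, or if a joint passes its speed limit or range.

## Working session

There is one attempt and no reset: what is moved stays moved. The work goes in short steps, Python scripts to look and compute and a tool call to move; the robot and the scene stay as the last step left them, time stands still between calls to the robot, and variables do not carry over. Pictures are saved under pics/ and viewed, at most 10 in all, crops included, and the job is handed in when it is done.

Besides the shell and the picture viewer there is one more tool, called after "Emit:" as name(argument=value, ...) on one line, values as JSON. carry_out: Moves the arm, as the interface text tells. Its arguments: {"type":"object","properties":{"commands":{"type":"array","items":{"type":"array","items":{"type":"number"}}},"claw":{"type":"number"},"force":{"type":"number"}},"required":["commands"]}

```bash
ls; mkdir -p pics; cat > h.py <<'E'
import numpy as np, cv2
from station import arm
from scipy.spatial.transform import Rotation as Ro
def R(o):
    o=np.array(o,float)
    return o if o.shape==(3,3) else (Ro.from_euler('xyz',o).as_matrix() if o.size==3 else Ro.from_quat(o).as_matrix())
def ray(p,uv):
    d=R(p['orientation'])@[(uv[0]-p['cx'])/p['fx'],(uv[1]-p['cy'])/p['fy'],1]
    return np.array(p['eye']),d/np.linalg.norm(d)
def atz(p,uv,z):
    e,d=ray(p,uv); return e+d*(z-e[2])/d[2]
def proj(p,X):
    c=R(p['orientation']).T@(np.array(X)-p['eye']); return [p['fx']*c[0]/c[2]+p['cx'],p['fy']*c[1]/c[2]+p['cy']]
def tri(rs):
    A=0;b=0
    for e,d in rs:
        M=np.eye(3)-np.outer(d,d);A=A+M;b=b+M@e
    X=np.linalg.solve(A,b); return X,[np.linalg.norm((np.eye(3)-np.outer(d,d))@(X-e)) for e,d in rs]
def save(p,n): cv2.imwrite('pics/'+n,p['pixels'][:,:,::-1])
E
python3 - <<'E'
from h import *
np.set_printoptions(precision=4,suppress=True)
s=arm.get_state();print({k:np.round(v,4) for k,v in s.items()})
P={n:arm.grab_frame(n) for n in('scene','side','wrist')}
for n,p in P.items():
    save(p,n+'0.png');print(n,p['fx'],p['eye'],p['orientation'])
for q in['tote_center','tote_bar','tote_slot','lane_stop','hood_edge','mixer_spindle','mixer_pin','hatch','tote','balance','calculator','slide_box','tip_box','reagent','jar','tube_rack']:
    rs=[]
    for n in P:
        m=arm.mark_of(P[n],q)
        if m: print(q,n,np.round(m[0]['uv'],1),round(m[0]['conf'],2)); 
        if m and m[0]['conf']>.3: rs.append(ray(P[n],m[0]['uv']))
    if len(rs)>1: X,e=tri(rs);print('   ->',X,np.array(e))
E
```

```text
pics
{'t': np.float64(0.0), 'q': array([ 1.4251,  0.3594,  0.0111, -0.0003, -1.2241, -0.2881]), 'qd': array([-0.0016, -0.0003,  0.0008,  0.0011,  0.0001,  0.0005]), 'joint_efforts': array([ -0.0004, -58.2718,  29.3046,   6.9974,   0.0069,  -0.0001]), 'eef_pos': array([0.2835, 0.612 , 0.2257]), 'ee_rot': array([ 3.14  , -0.0001, -0.4339]), 'force': array([-0.2347,  0.1713, -0.4037]), 'moment': array([-0.0497,  0.0096, -0.0344]), 'gripper_force': np.float64(0.0), 'width': np.float64(0.088)}
scene 544.9503581831506 [ 1.2975 -0.4502  1.2586] [-2.4673  0.0132  1.0339]
side 603.3266068741491 [ 0.384  -0.8653  1.1461] [-2.4262  0.0102 -0.2158]
wrist 394.08063870469573 [0.3459 0.5843 0.3846] [ 2.8827 -0.0017 -2.0051]
tote_center scene [422.1 201.5] 0.85
tote_center side [285.3 147.3] 0.84
   -> [0.5393 0.3287 0.1308] [0. 0.]
tote_bar scene [420.8 187.7] 0.76
tote_bar side [279.9 133.6] 0.85
   -> [0.5281 0.3249 0.1795] [0.0009 0.0009]
tote_slot scene [406.9 221.4] 0.8
tote_slot side [289.1 177.8] 0.81
   -> [0.5369 0.2859 0.0658] [0.0021 0.0021]
lane_stop scene [346.3 250.3] 0.68
lane_stop s
[... 724 characters left out ...]
02 ] [0.0006 0.0006]
calculator scene [175.  271.3] 0.84
calculator side [232.8 429.4] 0.62
   -> [ 0.3102 -0.3458  0.0145] [0.003 0.003]
slide_box scene [213.7 396.2] 0.6
slide_box side [429.3 421.1] 0.6
   -> [ 0.6958 -0.403  -0.009 ] [0.0021 0.0021]
tip_box scene [366.1 344.4] 0.68
tip_box side [408.5 262.9] 0.98
   -> [ 0.7758 -0.0109  0.0012] [0.0009 0.0009]
reagent scene [335.6 320.3] 0.89
reagent side [370.3 276.6] 0.67
   -> [ 0.6744 -0.0381  0.0054] [0.0047 0.0047]
jar scene [244.5 256.8] 0.75
jar side [246.7 346.8] 0.82
   -> [ 0.3597 -0.1558  0.0022] [0.0008 0.0008]
tube_rack scene [292.  363.3] 0.93
tube_rack side [420.1 334. ] 0.57
   -> [ 0.7332 -0.2088  0.0134] [0.0062 0.0062]
```

View pics/scene0.png

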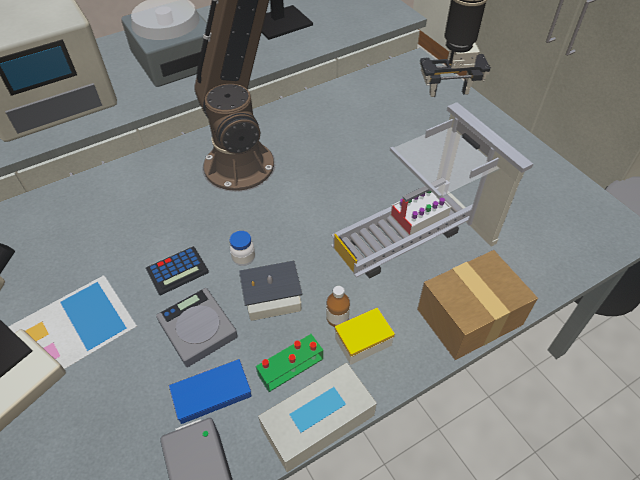

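View pics/side0.png

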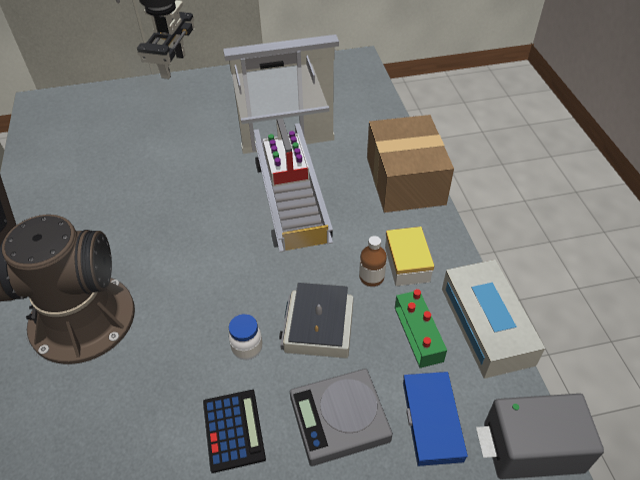

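The lane runs along +y at x≈0.53. The stop is at y≈0.08, the hood edge at y≈0.28, and the tote's red end sits about 15 mm in front of the hood. The command rows have no tilt, but the bar can only be reached with the gripper leaned. I'll test in free space what an out-of-reach pose does to the tool's orientation.

Emit:
carry_out(commands=[[0.3,0.6,0.5,0],[0.6,1.2,1,0],[0.9,1.8,1.5,0],[1.2,2.4,2,0],[1.6,3.2,2,0],[2,4,2,0],[2.2,4.4,2,0],[2.2,4.4,2,0],[2.2,4.4,2,0],[2.2,4.4,2,0]])

```text
t: 3.8
eef_pos: [0.3934, 0.8319, 0.3288]
ee_rot: [-3.139, 0.0, -0.434]
force: [-0.3, 0.4, -0.6]
width: 0.0877
gripper_force: 0.0
```

```bash
python3 - <<'E'
from h import *
s=arm.get_state();print({k:np.round(s[k],4) for k in('t','q','eef_pos','ee_rot','force')})
E
```

```text
{'t': np.float64(3.8), 'q': array([ 1.3391e+00,  8.4000e-01,  1.0717e+00,  3.0000e-04, -1.8003e+00,
       -2.0190e-01]), 'eef_pos': array([0.3934, 0.8319, 0.3288]), 'ee_rot': array([-3.1394e+00,  2.0000e-04, -4.3360e-01]), 'force': array([-0.3254,  0.4107, -0.5681])}
```

Emit:
carry_out(commands=[[0.2,0.5,0,0],[0.4,1,0,0],[0.6,1.5,0,0],[0.8,2,0,0],[1,2.4,0,0],[1.2,2.8,0,0],[1.4,3.2,0,0],[1.4,3.2,0,0],[1.4,3.2,0,0],[1.4,3.2,0,0]])

```text
t: 5.05
eef_pos: [0.4196, 0.8974, 0.2771]
ee_rot: [-3.081, -0.006, -0.434]
force: [-0.5, 0.2, 0.5]
width: 0.0878
gripper_force: 0.0
```

```bash
python3 - <<'E'
from h import *
s=arm.get_state();print({k:np.round(s[k],4) for k in('t','q','eef_pos','ee_rot','force')})
E
```

```text
{'t': np.float64(5.05), 'q': array([ 1.3353,  0.9873,  1.2508,  0.0185, -1.7764, -0.1941]), 'eef_pos': array([0.4196, 0.8974, 0.2771]), 'ee_rot': array([-3.0813, -0.0064, -0.4341]), 'force': array([-0.5495,  0.1511,  0.5057])}
```

Emit:
carry_out(commands=[[-0.3,-0.6,0.5,0],[-0.6,-1.2,1,0],[-0.9,-1.8,1,0],[-1.2,-2.4,1,0],[-1.2,-2.4,1,0],[-1.2,-2.4,1,0],[-1.2,-2.4,1,0],[-1.2,-2.4,1,0],[-1.2,-2.4,1,0],[-1.2,-2.4,1,0]])

```text
t: 6.3
eef_pos: [0.3597, 0.7776, 0.3265]
ee_rot: [-3.082, -0.006, -0.434]
force: [0.7, 0.2, 0.5]
width: 0.0876
gripper_force: 0.0
```

```bash
python3 - <<'E'
from h import *
s=arm.get_state();print({k:np.round(s[k],4) for k in('t','q','eef_pos','ee_rot','force')})
E
```

```text
{'t': np.float64(6.3), 'q': array([ 1.3725,  0.6179,  0.6412,  0.0202, -1.5377, -0.2356]), 'eef_pos': array([0.3597, 0.7776, 0.3265]), 'ee_rot': array([-3.082 , -0.0065, -0.4341]), 'force': array([0.6715, 0.2353, 0.4748])}
```

Two useful facts: near the reach limit the arm gives up orientation, leaning the fingers outward, and the commanded pose keeps that lean afterwards. So I can ratchet a lean up with out-of-reach pushes and then turn it to any heading. Next I'll turn so the lean plane is square to the closing axis, then push outward.

Emit:
carry_out(commands=[[0.1,0.2,0.5,-1.7],[0.2,0.4,1,-3.4],[0.3,0.6,1.5,-5.1],[0.4,0.8,2,-6.8],[0.5,1,2,-8.5],[0.6,1.2,2,-10.2],[0.7,1.4,2,-11.9],[0.8,1.8,2,-13.6],[2,4,3,-14.5],[4,8,4,-14.5]])

```text
t: 7.55
eef_pos: [0.397, 0.8436, 0.3847]
ee_rot: [-3.072, 0.049, -1.948]
force: [-0.6, 0.5, 1.3]
width: 0.0875
gripper_force: 0.0
```

Emit:
carry_out(commands=[[8,18,2,0],[8,18,2,0],[8,18,2,0],[8,18,2,0],[8,18,2,0],[8,18,2,0],[8,18,2,0],[8,18,2,0],[8,18,2,0],[8,18,2,0]])

```text
t: 8.8
eef_pos: [0.4385, 0.9316, 0.2431]
ee_rot: [-3.062, 0.109, -1.944]
force: [-0.1, 0.2, 0.3]
width: 0.0877
gripper_force: 0.0
```

```bash
cat > st.py <<'E'
from h import *
np.set_printoptions(precision=3,suppress=True)
s=arm.get_state();M=R(s['ee_rot']);print({k:np.round(s[k],3) for k in('t','q','eef_pos','ee_rot','force','width')});print('finger dir',M[:,2],'close axis',M[:,1])
E
python3 st.py
```

```text
{'t': np.float64(8.8), 'q': array([ 1.353,  1.041,  1.251,  0.097, -1.685, -1.716]), 'eef_pos': array([0.439, 0.932, 0.243]), 'ee_rot': array([-3.062,  0.109, -1.944]), 'force': array([-0.128,  0.201,  0.265]), 'width': np.float64(0.088)}
finger dir [ 0.114  0.072 -0.991] close axis [-0.925  0.372 -0.08 ]
```

Emit:
carry_out(commands=[[8,18,8,-1.2],[8,18,8,-2.4],[8,18,8,-2.4],[8,18,8,-2.4],[8,18,8,-2.4],[8,18,8,-2.4],[8,18,8,-2.4],[8,18,8,-2.4],[8,18,8,-2.4],[8,18,8,-2.4]])

```text
t: 10.05
eef_pos: [0.4508, 0.9461, 0.2421]
ee_rot: [-3.066, 0.171, -2.191]
force: [0.2, 0.2, -0.1]
width: 0.0876
gripper_force: 0.0
```

```bash
python3 st.py
```

```text
{'t': np.float64(10.05), 'q': array([ 1.359,  1.053,  1.251,  0.137, -1.64 , -1.967]), 'eef_pos': array([0.451, 0.946, 0.242]), 'ee_rot': array([-3.066,  0.171, -2.191]), 'force': array([ 0.166,  0.237, -0.053]), 'width': np.float64(0.088)}
finger dir [ 0.16   0.095 -0.983] close axis [-0.804  0.59  -0.074]
```

Emit:
carry_out(commands=[[8,18,8,-0.8],[8,18,8,-0.8],[8,18,8,-0.8],[8,18,8,-0.8],[8,18,8,-0.8],[8,18,8,-0.8],[8,18,8,-0.8],[8,18,8,-0.8],[8,18,8,-0.8],[8,18,8,-0.8]])

```text
t: 11.3
eef_pos: [0.4647, 0.964, 0.2443]
ee_rot: [-3.076, 0.234, -2.27]
force: [0.2, 0.0, -0.4]
width: 0.0875
gripper_force: 0.0
```

Emit:
carry_out(commands=[[8,18,8,0],[8,18,8,0],[8,18,8,0],[8,18,8,0],[8,18,8,0],[8,18,8,0],[8,18,8,0],[8,18,8,0],[8,18,8,0],[8,18,8,0]])

```text
t: 12.55
eef_pos: [0.4781, 0.9851, 0.2492]
ee_rot: [-3.086, 0.298, -2.266]
force: [0.3, -0.1, -0.8]
width: 0.0876
gripper_force: 0.0
```

Emit:
carry_out(commands=[[8,18,16,0],[8,18,16,0],[8,18,16,0],[8,18,16,0],[8,18,16,0],[8,18,16,0],[8,18,16,0],[8,18,16,0],[8,18,16,0],[8,18,16,0]])

```text
t: 13.8
eef_pos: [0.4702, 0.9609, 0.3592]
ee_rot: [-3.095, 0.361, -2.263]
force: [0.4, -0.5, -0.1]
width: 0.0876
gripper_force: 0.0
```

```bash
python3 st.py
```

```text
{'t': np.float64(13.8), 'q': array([ 1.367,  0.962,  1.251,  0.208, -1.559, -2.038]), 'eef_pos': array([0.47 , 0.961, 0.359]), 'ee_rot': array([-3.095,  0.361, -2.263]), 'force': array([ 0.385, -0.511, -0.055]), 'width': np.float64(0.088)}
finger dir [ 0.261  0.242 -0.935] close axis [-0.759  0.65  -0.044]
```

Emit:
carry_out(commands=[[8,18,14,-1.6],[8,18,14,-2.2],[8,18,14,-2.2],[8,18,14,-2.2],[8,18,14,-2.2],[8,18,14,-2.2],[8,18,14,-2.2],[8,18,14,-2.2],[8,18,14,-2.2],[8,18,14,-2.2]])

```text
t: 15.05
eef_pos: [0.4763, 0.9455, 0.4057]
ee_rot: [-3.116, 0.421, -2.491]
force: [-0.3, 0.1, -0.9]
width: 0.0882
gripper_force: 0.0
```

Emit:
carry_out(commands=[[8,18,20,0],[8,18,20,0],[8,18,20,0],[8,18,20,0],[8,18,20,0],[8,18,20,0],[8,18,20,0],[8,18,20,0],[8,18,20,0],[8,18,20,0]])

```text
t: 16.3
eef_pos: [0.4699, 0.9111, 0.5015]
ee_rot: [-3.137, 0.481, -2.49]
force: [-0.5, -0.2, -0.4]
width: 0.0876
gripper_force: 0.0
```

```bash
python3 st.py; python3 - <<'E'
from h import *
# re-measure tote / lane with visible points while arm is away
for k in range(3):
    P=[arm.grab_frame('scene'),arm.grab_frame('side')]
    for q,z in[('tote_bar',.172),('tote_center',.119),('tote_slot',.06),('lane_stop',.06),('hood_edge',.26),('mixer_spindle',.07),('mixer_pin',.07)]:
        o=[]
        for p in P:
            m=arm.mark_of(p,q)
            o.append(np.round(atz(p,m[0]['uv'],z)[:2],4).tolist() if m else None)
        print(q,o)
    if k==0:
        p=P[1]; c=p['pixels'][80:280,200:380]; cv2.imwrite('pics/c.png',cv2.resize(c[:,:,::-1],None,fx=3,fy=3,interpolation=2))
E
```

```text
{'t': np.float64(16.3), 'q': array([ 1.393,  0.845,  1.251,  0.321, -1.61 , -2.24 ]), 'eef_pos': array([0.47 , 0.911, 0.501]), 'ee_rot': array([-3.137,  0.481, -2.49 ]), 'force': array([-0.464, -0.194, -0.394]), 'width': np.float64(0.088)}
finger dir [ 0.37   0.277 -0.887] close axis [-0.605  0.796 -0.004]
tote_bar [[0.5272, 0.3264], [0.5342, 0.3409]]
tote_center [[0.5335, 0.3345], [0.5405, 0.3204]]
tote_slot [[0.532, 0.291], [0.5449, 0.2888]]
lane_stop [[0.5311, 0.0948], [0.5375, 0.0837]]
hood_edge [[0.5367, 0.282], [0.5334, 0.2748]]
mixer_spindle [[0.5204, -0.1503], [0.5245, -0.1467]]
mixer_pin [[0.4972, -0.189], [0.5101, -0.1784]]
tote_bar [[0.5224, 0.334], [0.5316, 0.3448]]
tote_center [[0.5376, 0.3381], [0.5398, 0.3474]]
tote_slot [[0.5402, 0.2885], [0.5399, 0.2931]]
lane_stop [[0.5333, 0.0904], [0.5386, 0.0819]]
hood_edge [[0.5291, 0.2859], [0.5391, 0.2786]]
mixer_spindle [[0.5152, -0.1563], [0.5221, -0.1464]]
mixer_pin [[0.503, -0.1913], [0.506, -0.1833]]
tote_bar [[0.5271, 0.33], [0.5335, 0.3366]]
tote_center [[0.5305, 0.3504], [0.5385, 0.3354]]
tote_slot [[0.5165, 0.2863], None]
lane_stop [None, [0.5387, 0.0848]]
hood_edge [[0.5348, 0.2789], [0.5398, 0.2799]]
mixer_spindle [[0.5211, -0.1504], [0.5286, -0.1449]]
mixer_pin [[0.5086, -0.1991], [0.5086, -0.1895]]
```

View pics/c.png

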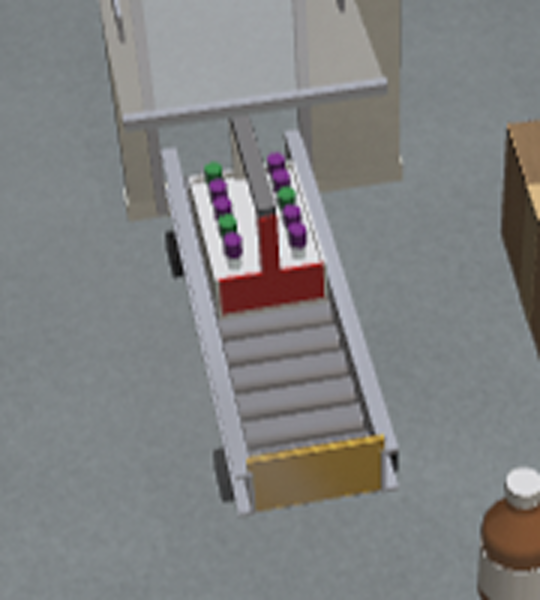

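Crop (3×, offset 200,80): the bar's red end is at crop (265,213), where the bar is 16 mm wide. The trim runs from (125,120) to (385,83), and the stop's top edge from (248,460) to (383,438). I'll turn these into world positions.

```bash
python3 - <<'E'
from h import *
p=arm.grab_frame('side')
f=lambda u,v,z:np.round(atz(p,[200+u/3,80+v/3],z)[:2],4)
for n,a in dict(barend=(265,212,.178),barfar=(241,121,.178),trimL=(125,119,.266),trimR=(385,83,.266),stopL=(248,460,.087),stopR=(383,438,.087),gL1=(170,152,.075),gL2=(238,490,.075),gR1=(294,135,.075),gR2=(388,465,.075)).items(): print(n,f(*a))
q=arm.grab_frame('scene')
cv2.imwrite('pics/d.png',np.hstack([cv2.resize(p['pixels'][270:370,270:370][:,:,::-1],(400,400),interpolation=2),cv2.resize(q['pixels'][245:325,225:325][:,:,::-1],(400,320),interpolation=2)[:,:].copy() if 0 else cv2.resize(q['pixels'][240:340,220:320][:,:,::-1],(400,400),interpolation=2)]))
cv2.imwrite('pics/e.png',cv2.resize(q['pixels'][150:290,320:500][:,:,::-1],None,fx=4,fy=4,interpolation=2))
E
```

```text
barend [0.5371 0.2591]
barfar [0.5382 0.3806]
trimL [0.4363 0.2904]
trimR [0.6442 0.2891]
stopL [0.4856 0.0768]
stopR [0.5939 0.076 ]
gL1 [0.4822 0.4826]
gL2 [0.4738 0.0583]
gR1 [0.5996 0.481 ]
gR2 [0.5938 0.0576]
```

View pics/d.png

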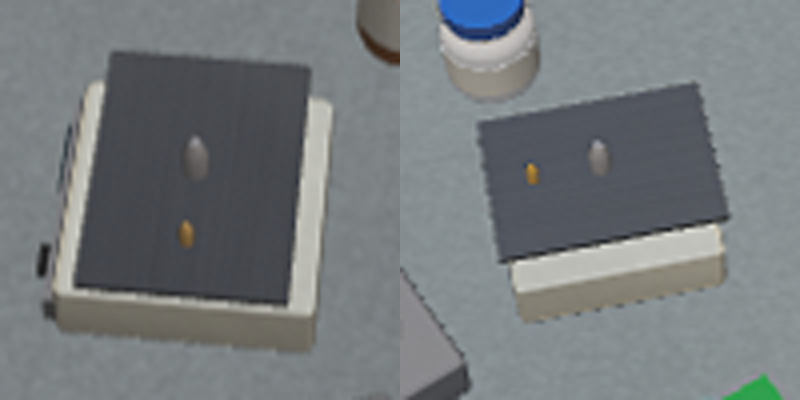

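View pics/e.png

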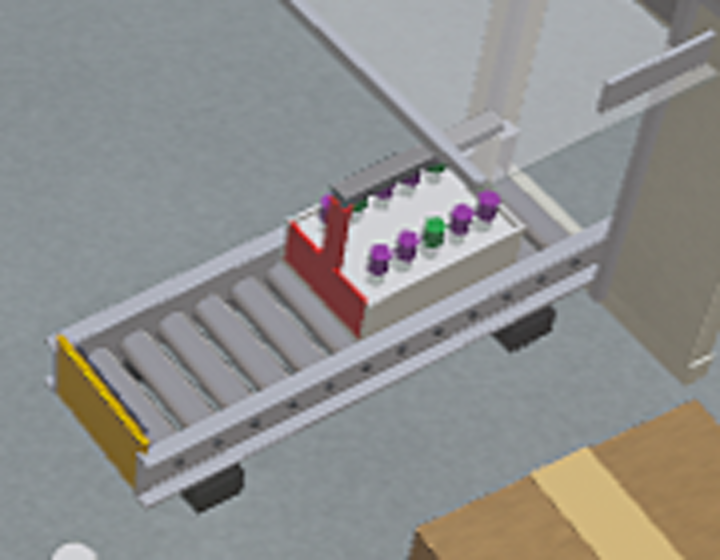

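Both views agree: bar end protruding about 20 mm in front of the trim, lane parallel to world y. The mixer table's corners show clearly; left crop (108,52),(312,67),(288,305),(75,290), right crop (78,122),(298,84),(328,218),(100,262). Next I'll work out the tote and mixer poses and the move to the bar.

```bash
python3 - <<'E'
from h import *
np.set_printoptions(precision=4,suppress=True)
p=arm.grab_frame('side');q=arm.grab_frame('scene')
L=[(108,52),(312,67),(288,305),(75,290)];Rr=[(78,122),(298,84),(328,218),(100,262)]
A=np.array([atz(p,[270+u/4,270+v/4],.07)[:2] for u,v in L]);print('side',A.tolist(),A.mean(0))
B=np.array([atz(q,[220+u/4,240+v/4],.07)[:2] for u,v in Rr]);print('scene',B.tolist(),B.mean(0))
for n,C in(('A',A),('B',B)):
    e=[C[i]-C[(i+1)%4] for i in range(4)];print(n,[round(np.linalg.norm(x),4) for x in e],[round(np.degrees(np.arctan2(x[1],x[0])),1) for x in e])
g=lambda p,ox,oy,s,u,v:ray(p,[ox+u/s,oy+v/s])
print('spindle top',tri([g(p,270,270,4,195,140),g(q,220,240,4,197,141)]))
print('pin top',tri([g(p,270,270,4,186,222),g(q,220,240,4,132,164)]))
print('bar end',tri([g(p,200,80,3,265,212),g(q,320,150,4,343,197)]))
print('trim L?', 'scene bar end at z', atz(q,[320+343/4,150+197/4],.178))
print('trim', [atz(q,[320+u/4,150+v/4],.268) for u,v in((300,5),(478,185))])
print('stop top', [atz(q,[320+u/4,150+v/4],.087) for u,v in((62,338),(147,443))])
E
```

```text
side [[0.4928559987445959, -0.061077499148032066], [0.601029479966519, -0.09627561821067399], [0.552423637300623, -0.24040178369336584], [0.447516934568266, -0.20763062069170435]] [ 0.5235 -0.1513]
scene [[0.44450651800105867, -0.2028935002237645], [0.4937013971457368, -0.06065408103360487], [0.5986969493607323, -0.09721072509099055], [0.551965272322532, -0.2389759353990549]] [ 0.5222 -0.1499]
A [np.float64(0.1138), np.float64(0.1521), np.float64(0.1099), np.float64(0.1534)] [np.float64(162.0), np.float64(71.4), np.float64(-17.3), np.float64(-107.2)]
B [np.float64(0.1505), np.float64(0.1112), np.float64(0.1493), np.float64(0.1134)] [np.float64(-109.1), np.float64(160.8), np.float64(71.8), np.float64(-18.6)]
spindle top (array([ 0.5228, -0.1511,  0.1028]), [np.float64(0.0010391633002837769), np.float64(0.0010391633002837643)])
pin top (array([ 0.5091, -0.1925,  0.0913]), [np.float64(0.0007619344506351435), np.float64(0.000761934450635243)])
bar end (array([0.5378, 0.2668, 0.1722]), [np.float64(0.0006250161250335623), np.float64(0.0006250161250335585)])
trim L? scene bar end at z [0.5414 0.2636 0.178 ]
trim [array([0.4471, 0.2851, 0.268 ]), array([0.6399, 0.2818, 0.268 ])]
stop top [array([0.4842, 0.0767, 0.087 ]), array([0.5913, 0.0769, 0.087 ])]
```

The poses agree: bar end (0.538, 0.263), tote centre ≈(0.5375, 0.333), hood front y≈0.283, mixer spindle (0.5228, -0.1508) with yaw ≈-18.2°. The fingers lean 27.5° with no sideways tilt. At that lean, taking the bar at y≈0.270 leaves about 15 mm of hood clearance. I'll fly over at z≈0.5 and come down in front of the hood.

Emit:
carry_out(commands=[[0.2,-1.2,0,1.2],[0.3,-2.4,0,2.4],[0.5,-3.6,0,3.6],[0.6,-4.8,0,4.8],[0.8,-6,0,6],[1,-7.2,0,7.2],[1.2,-8.4,0,8.7],[1.36,-9.6,0,8.7],[1.36,-10.8,0,8.7],[1.36,-12,0,8.7]])

```text
t: 20.15
eef_pos: [0.5376, 0.3223, 0.5016]
ee_rot: [-3.136, 0.481, -1.579]
force: [1.1, -0.6, 0.9]
width: 0.0873
gripper_force: 0.0
```

```bash
python3 st.py
```

```text
{'t': np.float64(20.15), 'q': array([ 0.595,  0.095,  0.334, -0.388, -1.521, -0.642]), 'eef_pos': array([0.538, 0.322, 0.502]), 'ee_rot': array([-3.136,  0.481, -1.579]), 'force': array([ 1.104, -0.582,  0.871]), 'width': np.float64(0.087)}
finger dir [ 0.009  0.463 -0.887] close axis [-1.     0.01  -0.005]
```

Emit:
carry_out(commands=[[0,-1.2,0,0],[0,-2.4,-0.6,0],[0,-2.4,-1.8,0],[0,-2.4,-3,0],[0,-2.4,-4.2,0],[0,-2.4,-5.4,0],[0,-2.4,-6.4,0],[0,-2.4,-6.92,0],[0,-2.4,-6.92,0],[0,-2.4,-6.92,0]])

```text
t: 21.4
eef_pos: [0.5387, 0.2046, 0.1568]
ee_rot: [-3.135, 0.481, -1.577]
force: [-0.4, -0.3, 0.8]
width: 0.0877
gripper_force: 0.0
```

```bash
python3 st.py; python3 - <<'E'
from h import *
p=arm.grab_frame('wrist');save(p,'w1.png')
E
```

```text
{'t': np.float64(21.4), 'q': array([ 0.368,  0.23 , -0.227, -0.538, -0.99 , -0.104]), 'eef_pos': array([0.539, 0.205, 0.157]), 'ee_rot': array([-3.135,  0.481, -1.577]), 'force': array([-0.404, -0.342,  0.805]), 'width': np.float64(0.088)}
finger dir [ 0.01   0.463 -0.886] close axis [-1.     0.01  -0.006]
```

View pics/w1.png

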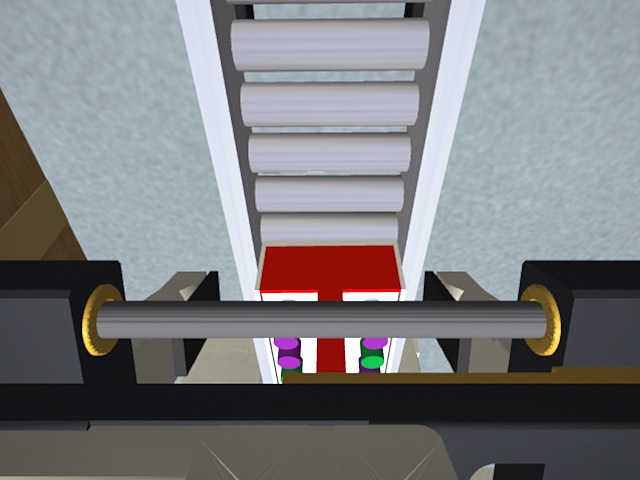

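The wrist view shows the red wall top around row 290 and its post at column ~330, centred between the open fingers (205 and 435). I'll reach in.

Emit:
carry_out(commands=[[0,0.3,0,0],[0,0.6,0,0],[0,0.9,0,0],[0,1.2,0,0],[0,1.35,0,0],[0,1.48,0,0],[0,1.48,0,0],[0,1.48,0,0],[0,1.48,0,0],[0,1.48,0,0]])

```text
t: 22.7
eef_pos: [0.5379, 0.2783, 0.1553]
ee_rot: [-3.137, 0.481, -1.579]
force: [-0.4, 0.5, -0.7]
width: 0.0876
gripper_force: 0.0
```

Emit:
carry_out(commands=[[0,0,0,0],[0,0,0,0],[0,0,0,0],[0,0,0,0],[0,0,0,0],[0,0,0,0],[0,0,0,0],[0,0,0,0],[0,0,0,0],[0,0,0,0]], claw=1, force=8)

```text
t: 23.95
eef_pos: [0.5375, 0.2785, 0.1551]
ee_rot: [-3.137, 0.481, -1.579]
force: [-2.7, -0.2, -0.1]
width: 0.0164
gripper_force: 8.0
```

Emit:
carry_out(commands=[[0,-0.2,0,0],[0,-0.6,0,0],[0,-1.0,0,0],[0,-1.4,0,0],[0,-1.8,0,0],[0,-2.2,0,0],[0,-2.6,0,0],[0,-2.9,0,0],[0,-3.1,0,0],[0,-3.2,0,0]])

```text
t: 25.2
eef_pos: [0.5379, 0.1179, 0.1552]
ee_rot: [-3.137, 0.481, -1.579]
force: [-0.4, -0.1, -3.2]
width: 0.0162
gripper_force: 8.0
```

Emit:
carry_out(commands=[[0,-0.05,0,0],[0,-0.1,0,0],[0,-0.15,0,0],[0,-0.2,0,0],[0,-0.24,0,0],[0,-0.28,0,0],[0,-0.32,0,0],[0,-0.34,0,0],[0,-0.34,0,0],[0,-0.34,0,0]])

```text
t: 26.45
eef_pos: [0.5379, 0.1015, 0.1553]
ee_rot: [-3.137, 0.481, -1.579]
force: [-1.3, -0.0, -2.2]
width: 0.0161
gripper_force: 7.9
```

Emit:
carry_out(commands=[[0,-0.03,0,0],[0,-0.06,0,0],[0,-0.09,0,0],[0,-0.12,0,0],[0,-0.14,0,0],[0,-0.16,0,0],[0,-0.18,0,0],[0,-0.18,0,0],[0,-0.18,0,0],[0,-0.18,0,0]])

```text
t: 27.7
eef_pos: [0.5377, 0.0932, 0.1554]
ee_rot: [-3.137, 0.482, -1.578]
force: [0.3, 5.5, -2.5]
width: 0.0161
gripper_force: 8.0
```

```bash
python3 - <<'E'
from h import *
s=arm.get_state();print(s['eef_pos'],s['force'])
p=arm.grab_frame('side');q=arm.grab_frame('scene')
cv2.imwrite('pics/f.png',np.hstack([cv2.resize(p['pixels'][140:260,240:360][:,:,::-1],(400,400),interpolation=2),cv2.resize(q['pixels'][190:290,310:410][:,:,::-1],(400,400),interpolation=2)]))
E
```

```text
[0.53772971 0.09320586 0.15540033] [ 0.33037715  5.50898557 -2.46265182]
```

View pics/f.png

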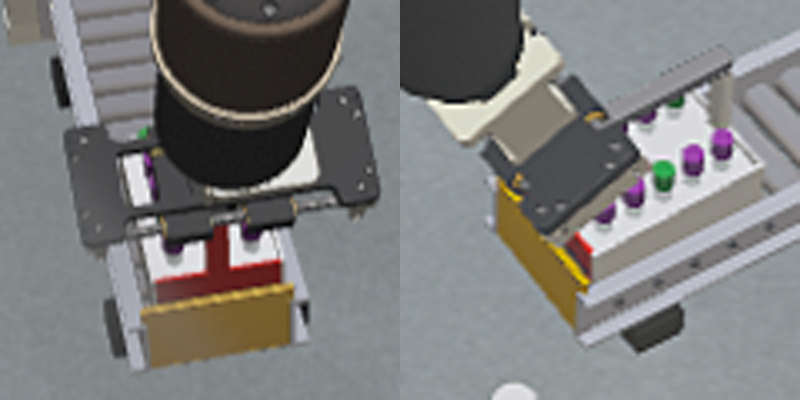

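The y force of 5.5 N and the views (red wall on the yellow plate) show the tote against the stop. I'll open, slide to the bar's middle and regrip firmly.

Emit:
carry_out(commands=[[0,0,0,0],[0,0,0,0],[0,0,0,0],[0,0,0,0],[0,0,0,0],[0,0.3,0,0],[0,0.7,0,0],[0,1.1,0,0],[0,1.3,0,0],[0,1.3,0,0]], claw=0)

```text
t: 29.05
eef_pos: [0.5376, 0.1583, 0.1553]
ee_rot: [-3.137, 0.481, -1.577]
force: [-1.1, -0.8, 0.0]
width: 0.0875
gripper_force: 0.0
```

Emit:
carry_out(commands=[[0,0,0,0],[0,0,0,0],[0,0,0,0],[0,0,0,0],[0,0,0,0],[0,0,0,0],[0,0,0,0],[0,0,0,0],[0,0,0,0],[0,0,0,0]], claw=1, force=30)

```text
t: 30.3
eef_pos: [0.5378, 0.1575, 0.1553]
ee_rot: [-3.137, 0.481, -1.579]
force: [-0.3, 0.9, 0.5]
width: 0.0157
gripper_force: 30.0
```

Emit:
carry_out(commands=[[0,-0.02,0,0],[0,-0.04,0,0],[0,-0.06,0,0],[0,-0.08,0,0],[0,-0.1,0,0],[0,-0.1,0,0],[0,-0.1,0,0],[0,-0.1,0,0],[0,-0.1,0,0],[0,-0.1,0,0]])

```text
t: 31.55
eef_pos: [0.5378, 0.1537, 0.1556]
ee_rot: [-3.137, 0.482, -1.578]
force: [-1.4, 5.8, 1.9]
width: 0.0156
gripper_force: 30.0
```

Contact confirmed again at 5.8 N. Now the lift.

Emit:
carry_out(commands=[[0,0,0.2,0],[0,0,0.5,0],[0,0.02,0.9,0],[0,0.02,1.3,0],[0,0.02,1.7,0],[0,0.02,2,0],[0,0.02,2,0],[0,-0.3,2,-0.2],[0,-0.7,2,-0.5],[0,-1.2,2,-0.8]], force=45)

```text
t: 32.8
eef_pos: [0.5375, 0.091, 0.2545]
ee_rot: [-3.138, 0.48, -1.665]
force: [0.6, 1.1, -4.5]
width: 0.0157
gripper_force: 45.0
```

Emit:
carry_out(commands=[[-0.04,-0.6,0,-0.3],[-0.08,-1.2,0,-0.6],[-0.12,-1.8,0,-1],[-0.16,-2.5,0,-1.4],[-0.2,-3.2,0,-1.8],[-0.24,-3.9,0,-2.1],[-0.28,-4.5,0,-2.15],[-0.28,-4.8,0,-2.15],[-0.28,-4.82,0,-2.15],[-0.28,-4.82,0,-2.15]])

```text
t: 34.05
eef_pos: [0.5237, -0.1483, 0.255]
ee_rot: [-3.138, 0.481, -1.888]
force: [-0.1, -0.1, -6.1]
width: 0.0155
gripper_force: 45.0
```

```bash
python3 st.py; python3 - <<'E'
from h import *
p=arm.grab_frame('side');q=arm.grab_frame('scene')
for n,a,b in(('side',p,'tote_bar'),('scene',q,'tote_bar')):
    for k in('tote_bar','tote_center','tote_slot'):
        m=arm.mark_of(a,k);print(n,k,m and (np.round(m[0]['uv'],1),round(m[0]['conf'],2)))
cv2.imwrite('pics/g.png',np.hstack([cv2.resize(p['pixels'][220:370,250:400][:,:,::-1],(400,400),interpolation=2),cv2.resize(q['pixels'][190:340,200:350][:,:,::-1],(400,400),interpolation=2)]))
E
```

```text
{'t': np.float64(34.05), 'q': array([-0.287,  0.183, -0.061, -0.495, -1.337,  0.088]), 'eef_pos': array([ 0.524, -0.148,  0.255]), 'ee_rot': array([-3.138,  0.481, -1.888]), 'force': array([-0.092, -0.147, -6.084]), 'width': np.float64(0.016)}
finger dir [ 0.148  0.438 -0.886] close axis [-0.949  0.314 -0.004]
side tote_bar []
side tote_center (array([318.6, 270.9]), 0.93)
side tote_slot (array([319.5, 303.6]), 0.86)
scene tote_bar (array([366.7, 343.6]), 0.72)
scene tote_center (array([268. , 249.9]), 0.86)
scene tote_slot (array([247.8, 263.3]), 0.71)
```

View pics/g.png

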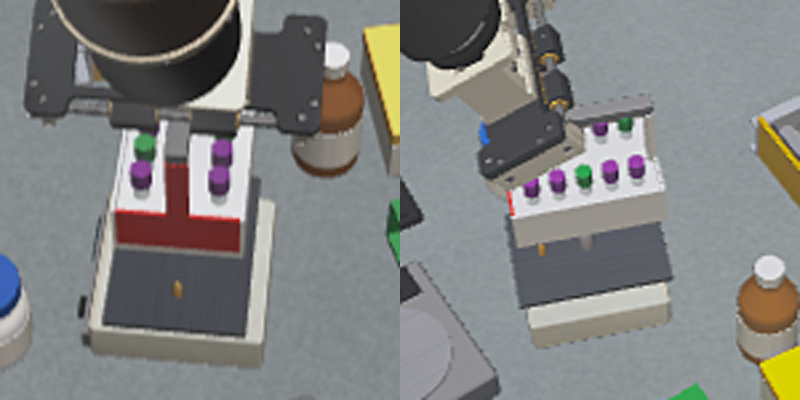

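Held level, above the mixer: red wall's lower corners at side crop (118,240),(240,254), and the long white wall's lower edge at scene crop (118,243)–(265,218). I'll locate the tote precisely from these.

```bash
python3 - <<'E'
from h import *
np.set_printoptions(precision=4,suppress=True)
p=arm.grab_frame('side');q=arm.grab_frame('scene');z=.1594;s=400/150
f=lambda P,o,u,v,z=z:atz(P,[o[0]+u/s,o[1]+v/s],z)[:2]
a,b=f(p,(250,220),118,240),f(p,(250,220),240,254)
c,d=f(q,(200,190),118,243),f(q,(200,190),265,218)
for n,x,y in(('red',a,b),('long',c,d)): print(n,x,y,np.linalg.norm(y-x),np.degrees(np.arctan2(*(y-x)[::-1])))
# predicted corners for tote centre hypothesis, compare pixel positions
psi=np.radians(-18.2);X=np.array([np.cos(psi),np.sin(psi)]);Y=np.array([-np.sin(psi),np.cos(psi)])
st=arm.get_state();G=np.array(st['eef_pos'])-.019*R(st['ee_rot'])[:,2];print('G',G)
print('centre from red end',(a+b)/2+.07*Y,'from long wall',(c+d)/2-.048*X)
for k in(0,.003,.006):
    C=G[:2]+k*Y
    o=[]
    for (sx,sy) in((-1,-1),(1,-1),(1,1)):
        W=np.r_[C+sx*.048*X+sy*.07*Y,z]; o.append([np.round((np.array(proj(p,W))-[250,220])*s,1),np.round((np.array(proj(q,W))-[200,190])*s,1)])
    print(k,o)
print([ (n,atz(P,uv,zz)[:2]) for n,P,uv,zz in(('cs',p,(318.6,270.9),.2184),('cq',q,(268,249.9),.2184),('ss',p,(319.5,303.6),.1594),('sq',q,(247.8,263.3),.1594))])
E
```

```text
red [ 0.4661 -0.1919] [ 0.551  -0.2238] 0.09076360369604518 -20.582172016042858
long [ 0.5438 -0.2255] [ 0.5895 -0.0959] 0.13740915086024097 70.56865439701865
G [ 0.521  -0.1566  0.2722]
centre from red end [ 0.5304 -0.1413] from long wall [ 0.521  -0.1457]
0 [[array([105.3, 261.1]), array([ 93. , 168.8])], [array([236.2, 271.6]), array([106.1, 249.6])], [array([251.1, 121.5]), array([255.9, 221.4])]]
0.003 [[array([105.9, 257.7]), array([ 96.1, 168.3])], [array([236.6, 268.2]), array([109.4, 249. ])], [array([251.4, 118.5]), array([259.1, 220.8])]]
0.006 [[array([106.4, 254.3]), array([ 99.2, 167.7])], [array([236.9, 264.7]), array([112.6, 248.4])], [array([251.7, 115.5]), array([262.2, 220.2])]]
[('cs', array([ 0.5245, -0.1524])), ('cq', array([ 0.5313, -0.1478])), ('ss', array([ 0.5178, -0.1879])), ('sq', array([ 0.4993, -0.1939]))]
```

```bash
python3 - <<'E'
from h import *
from scipy.optimize import least_squares
np.set_printoptions(precision=4,suppress=True)
p=arm.grab_frame('side');q=arm.grab_frame('scene');z=.1594
def edge(P,cols,r0,r1):
    g=P['pixels'].astype(float);o=[]
    for c in cols:
        col=g[r0:r1,c].max(1)   # max channel: red and white bright, table dark
        d=col[:-2]-col[2:]; i=np.argmax(d); 
        w=d[max(0,i-2):i+3].clip(0); o.append((c,r0+max(0,i-2)+(w*np.arange(len(w))).sum()/w.sum()+1,d[i]))
    return np.array(o)
E1=edge(p,range(297,338,3),298,322);E2=edge(q,range(248,296,4),262,290)
print(E1.round(1).tolist());print(E2.round(1).tolist())
A=np.array([atz(p,e[:2],z)[:2] for e in E1]);B=np.array([atz(q,e[:2],z)[:2] for e in E2])
for n,K in(('red edge',A),('long edge',B)):
    c=K.mean(0);d=np.linalg.svd(K-c)[2][0];print(n,c,'ang',np.degrees(np.arctan2(d[1],d[0])),'res',np.abs((K-c)@[-d[1],d[0]]).max())
psi=np.radians(-18.2);X=np.array([np.cos(psi),np.sin(psi)]);Y=np.array([-np.sin(psi),np.cos(psi)])
G=np.array([.521,-.1566])
print('centre rel G along Y',(A.mean(0)-G)@Y+.07,' along X',(B.mean(0)-G)@X-.048)
for nm,P in(('side',p),('scene',q)):
    g=P['pixels'].astype(int);m=(g[:,:,0]>90)&(g[:,:,1]<50)&(g[:,:,2]<50)
    m[:, :285]=0; m[:,360:]=0; m[:230]=0;m[330:]=0
    if nm=='side':
        v,u=np.nonzero(m);print('red',u.min(),u.max(),v.min(),v.max()); 
        for c in(300,315,330): print(c,[tuple(x) for x in g[300:320,c]])
E
```

```text
[[297.0, 299.4, 129.0], [300.0, 299.5, 110.0], [303.0, 299.8, 103.0], [306.0, 300.0, 117.0], [309.0, 300.2, 127.0], [312.0, 300.1, 46.0], [315.0, 314.4, 44.0], [318.0, 314.6, 32.0], [321.0, 301.1, 128.0], [324.0, 301.3, 109.0], [327.0, 301.3, 109.0], [330.0, 301.6, 104.0], [333.0, 301.9, 117.0], [336.0, 302.2, 128.0]]
[[248.0, 270.5, 76.0], [252.0, 269.6, 85.0], [256.0, 269.1, 80.0], [260.0, 268.1, 79.0], [264.0, 267.5, 76.0], [268.0, 266.6, 84.0], [272.0, 266.1, 80.0], [276.0, 265.1, 79.0], [280.0, 264.4, 76.0], [284.0, 263.6, 84.0], [288.0, 263.3, 80.0], [292.0, 273.5, 62.0]]
red edge [ 0.5125 -0.1843] ang -19.27330681772138 res 0.028041899924464587
long edge [ 0.5394 -0.1519] ang 64.30773952934327 res 0.024546667454234426
centre rel G along Y 0.04099571248307225  along X -0.0320042064676921
red 294 339 282 313
300 [(np.int64(115), np.int64(42), np.int64(41)), (np.int64(100), np.int64(41), np.int64(40)), (np.int64(103), np.int64(42), np.int64(41)), (np.int64(103), np.int64(42), np.int64(41)), (np.int64(104), np.int64(41), np.int64(41)), (np.int64(103), np.int64(40), np.int64(39)), 
[... 1736 characters left out ...]
.int64(41), np.int64(39)), (np.int64(103), np.int64(40), np.int64(39)), (np.int64(104), np.int64(42), np.int64(40)), (np.int64(103), np.int64(41), np.int64(40)), (np.int64(103), np.int64(41), np.int64(39)), (np.int64(102), np.int64(39), np.int64(39)), (np.int64(103), np.int64(40), np.int64(40)), (np.int64(103), np.int64(41), np.int64(39)), (np.int64(103), np.int64(38), np.int64(37)), (np.int64(108), np.int64(58), np.int64(55)), (np.int64(122), np.int64(105), np.int64(99)), (np.int64(116), np.int64(116), np.int64(112)), (np.int64(81), np.int64(83), np.int64(88)), (np.int64(74), np.int64(77), np.int64(84)), (np.int64(75), np.int64(77), np.int64(84)), (np.int64(77), np.int64(79), np.int64(84))]
```

```bash
python3 - <<'E'
from h import *
np.set_printoptions(precision=4,suppress=True)
p=arm.grab_frame('side');q=arm.grab_frame('scene');z=.1594
def edge(P,cols,r0s,n,thr=None):
    g=P['pixels'].astype(float).max(2);o=[]
    for c,r0 in zip(cols,r0s):
        col=g[r0:r0+n,c]; dark=col[-3:].mean(); br=col[:3].mean(); h=(dark+br)/2
        i=np.nonzero(col>h)[0].max(); o.append((c,r0+i+(col[i]-h)/(col[i]-col[i+1])))
    return np.array(o)
cs=np.arange(297,338,3);E1=edge(p,cs,(311.5+(cs-300)*.073).astype(int),9)
cq=np.arange(248,294,4);E2=edge(q,cq,(274-(cq-248)*.17).astype(int),14)
print(E1.round(1).tolist(),E2.round(1).tolist())
psi=np.radians(-18.2);X=np.array([np.cos(psi),np.sin(psi)]);Y=np.array([-np.sin(psi),np.cos(psi)]);G=np.array([.521,-.1566])
for n,P,E in(('red',p,E1),('long',q,E2)):
    K=np.array([atz(P,e,z)[:2] for e in E]);c=np.median(K,0);d=np.linalg.svd(K-K.mean(0))[2][0]
    print(n,np.degrees(np.arctan2(d[1],d[0])),'Y:',(c-G)@Y+.07,'X:',(c-G)@X-.048)
g=q['pixels'].astype(int)
for r in(268,272,276): print(r,g[r,240:250].max(1),g[r,290:304].max(1))
for r in(290,304,308): print(r,p['pixels'][r,288:300,0],p['pixels'][r,334:346,0])
C=G+.01*Y
for zz in(z,z+.02): 
    for sx,sy in((1,-1),(1,1),(-1,-1)): W=np.r_[C+sx*.048*X+sy*.07*Y,zz];print(zz,sx,sy,np.round(proj(p,W),1),np.round(proj(q,W),1))
E
```

```text
[[297.0, 313.1], [300.0, 313.4], [303.0, 313.6], [306.0, 313.8], [309.0, 314.1], [312.0, 314.4], [315.0, 314.6], [318.0, 314.6], [321.0, 315.1], [324.0, 315.2], [327.0, 315.4], [330.0, 315.6], [333.0, 315.8], [336.0, 316.1]] [[248.0, 281.7], [252.0, 284.8], [256.0, 280.5], [260.0, 279.6], [264.0, 278.7], [268.0, 279.0], [272.0, 277.3], [276.0, 276.6], [280.0, 275.7], [284.0, 274.9], [288.0, 274.1], [292.0, 273.6]]
red -17.943726296730496 Y: 0.012696821617963205 X: -0.04437769070325026
long 74.03676513194313 Y: 0.07476176663575582 X: 0.0006735676261407711
268 [166 216 223 222 223 220 220 221 222 223] [151 151 151 151 151 151 151 151 152 149 154 158 153 153]
272 [ 95 112 148 152 147 147 147 147 147 149] [152 154 153 155 156 158 158 157 154 152 156 157 156 157]
276 [102  94 114 148 152 151 150 150 151 151] [101 101 102 101 101 101  99  94 155 161 154 151 153 153]
290 [135 138 137 129 155 227 176 222 224 224 228 198] [ 75  67 179 223 222 221 221 223 223 131  82  80]
304 [130 141 191 198 135 111 103 103 103 102 103 103] [102 102 102 101 101 100 125 127 107  79  75  73]
308 [108 193 202 210 156 123 102 102 102 104 104 103] [102 103 103 103 103 101 128 127  90  77  71  91]
0.1594 1 -1 [339.  317.6] [243.8 282.8]
0.1594 1 1 [344.5 261.9] [299.9 272.3]
0.1594 -1 -1 [290.2 313.7] [238.7 252.6]
0.17939999999999998 1 -1 [339.1 311.7] [242.9 278.1]
0.17939999999999998 1 1 [344.7 255.8] [299.6 267.5]
0.17939999999999998 -1 -1 [289.7 307.8] [237.8 247.8]
```

The edges show tote yaw ≈-18° matching the mixer, and the tote about 5 mm too far along its +y. I'll correct that and lower until the spindle tip enters.

Emit:
carry_out(commands=[[-0.03,-0.1,0,0],[-0.03,-0.1,-0.2,0],[-0.03,-0.1,-0.5,0],[-0.03,-0.1,-0.8,0],[-0.03,-0.1,-1.05,0],[-0.03,-0.1,-1.2,0],[-0.03,-0.1,-1.3,0],[-0.03,-0.1,-1.35,0],[-0.03,-0.1,-1.4,0],[-0.03,-0.1,-1.4,0]])

```text
t: 36.0
eef_pos: [0.5224, -0.1535, 0.1854]
ee_rot: [-3.137, 0.481, -1.887]
force: [-0.2, -0.7, -5.2]
width: 0.0156
gripper_force: 45.0
```

Emit:
carry_out(commands=[[0,0,-0.03,0],[0,0,-0.06,0],[0,0,-0.09,0],[0,0,-0.12,0],[0,0,-0.15,0],[0,0,-0.17,0],[0,0,-0.19,0],[0,0,-0.2,0],[0,0,-0.2,0],[0,0,-0.2,0]])

```text
t: 37.25
eef_pos: [0.5222, -0.1534, 0.1752]
ee_rot: [-3.137, 0.481, -1.888]
force: [-2.6, 0.5, -5.1]
width: 0.0156
gripper_force: 45.0
```

The spindle and pin have both entered without resistance. Next is seating.

Emit:
carry_out(commands=[[0,0,-0.03,0],[0,0,-0.06,0],[0,0,-0.09,0],[0,0,-0.12,0],[0,0,-0.14,0],[0,0,-0.16,0],[0,0,-0.18,0],[0,0,-0.19,0],[0,0,-0.19,0],[0,0,-0.19,0]])

```text
t: 38.5
eef_pos: [0.5222, -0.1537, 0.166]
ee_rot: [-3.137, 0.48, -1.887]
force: [-4.3, -0.9, -0.3]
width: 0.0157
gripper_force: 45.0
```

Emit:
carry_out(commands=[[-0.01,0,-0.01,0],[-0.02,0,-0.02,0],[-0.02,0,-0.03,0],[-0.02,0,-0.03,0],[-0.02,0,-0.03,0],[-0.02,0,-0.03,0],[-0.02,0,-0.03,0],[-0.02,0,-0.03,0],[-0.02,0,-0.03,0],[-0.02,0,-0.03,0]])

```text
t: 39.75
eef_pos: [0.5216, -0.1537, 0.1656]
ee_rot: [-3.135, 0.481, -1.886]
force: [-6.9, 0.6, 6.6]
width: 0.0156
gripper_force: 45.0
```

Seated: the table carries the load. I'll let go and withdraw upward.

Emit:
carry_out(commands=[[0,0,0,0],[0,0,0,0],[0,0,0,0],[0,0,0,0],[0,0,0,0],[0,0,0,0],[0,0,0.3,0],[0,0,0.8,0],[0,0,1.5,0],[0,0,2.2,0]], claw=0)

```text
t: 41.0
eef_pos: [0.5213, -0.1536, 0.2765]
ee_rot: [-3.136, 0.48, -1.887]
force: [-0.1, -0.3, 0.5]
width: 0.0874
gripper_force: 0.0
```

Emit:
carry_out(commands=[[0,0,0.8,0],[0,0.8,1.6,0],[0,1.6,2.2,0],[0,2.4,2.6,0],[0,3.2,2.6,0],[0,4,2.6,0],[0,4.6,2.6,0],[0,4.8,2.6,0],[0,4.8,2.6,0],[0,4.8,2.6,0]])

```text
t: 42.25
eef_pos: [0.5214, 0.0858, 0.4045]
ee_rot: [-3.137, 0.48, -1.888]
force: [-0.6, -0.0, 0.7]
width: 0.0876
gripper_force: 0.0
```

```bash
python3 st.py; python3 - <<'E'
from h import *
p=arm.grab_frame('side');q=arm.grab_frame('scene')
cv2.imwrite('pics/z.png',np.hstack([cv2.resize(p['pixels'][200:380,220:400][:,:,::-1],(400,400),interpolation=2),cv2.resize(q['pixels'][200:360,180:340][:,:,::-1],(400,400),interpolation=2)]))
E
```

```text
{'t': np.float64(42.25), 'q': array([ 0.211, -0.047, -0.009, -0.417, -1.366, -0.494]), 'eef_pos': array([0.521, 0.086, 0.404]), 'ee_rot': array([-3.137,  0.48 , -1.888]), 'force': array([-0.612, -0.039,  0.67 ]), 'width': np.float64(0.088)}
finger dir [ 0.149  0.438 -0.887] close axis [-0.949  0.314 -0.004]
```

View pics/z.png

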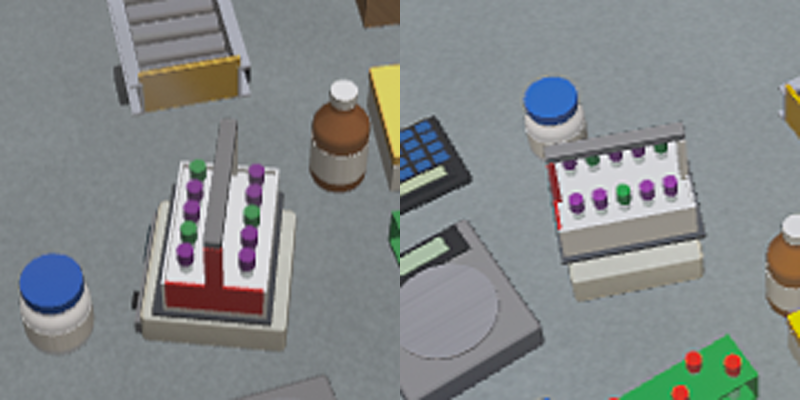

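The tote sits flat and square on the mixer table, with an even rim showing all round. All ten tubes are in, the neighbours are undisturbed and the gripper is clear. I'll hand in.

```bash
python3 -c "
from station import arm
print(arm.job_done())"
```

```text
the job is handed in; nothing more can be done
None
```

The tote was rolled along the lane to the yellow stop, lifted, and seated flat over the mixer's spindle and pin. I then let go, with no sign of touching the hood or anything else, and handed the job in at about 42 s; no verdict was shown.

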